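# Line up the ink jars on the jar board by height

## Task

Put the three ink jars away on the wooden jar board, one upright in the middle of each rubber disc, in order of height: the tallest on the disc next to the upright peg, the middle one on the middle disc and the shortest on the disc farthest from the peg. Leave the white plastic bottle and the glue stick standing where they are.

Things in the scene. Friction and masses are not known exactly. Their poses are not given: they have to be found in the camera images.
- jar_short: shortest ink jar: clear glass jar with a dark grey lid and blue-violet ink, 52 mm in diameter, 62 mm tall; stands upright on the table at the start among other things; loose, about 0.16 kg; origin at the centre of its underside, z up the jar; its yaw has no meaning
- jar_wide: middle ink jar, the widest: clear glass jar with a dull red lid and grey ink, 60 mm in diameter, 77 mm tall (solid up to 76 mm); stands upright on the table at the start among other things; loose, about 0.16 kg; origin at the centre of its underside, z up the jar; its yaw has no meaning
- jar_tall: tallest ink jar: slim clear glass jar with a dark grey lid and pale yellow ink, 52 mm in diameter, 84 mm tall (solid up to 82 mm); stands upright on the table at the start among other things; loose, about 0.16 kg; origin at the centre of its underside, z up the jar; its yaw has no meaning
- jar_board: fixed pale wooden board flat on the table, 84 x 252 x 12 mm, with three flush round dark rubber discs (64 mm wide) in a row. Origin at the centre of its underside, z up, y along its length, x across. Disc centres at x = 0, y = -72, 0, +72 mm in its frame, their top at z = 12 mm. No walls or recesses: jars simply stand on it
- board_peg: small turned dark wooden peg with a rounded head, 20 mm thick and 45 mm tall, standing upright on the board on the centre line near one of its two ends (y = +115 or -115 mm in the board's frame, either end); fixed; origin at the centre of its underside. It marks the end where the tallest jar belongs
- board_plug: flat brass button, 17 mm across and 3 mm high, on the board at the end away from the peg; fixed; origin at the centre of its underside
- bottle: white plastic bottle with a blue screw cap, 48 mm in diameter, 119 mm tall, standing loose near the jars on the robot's side of them; not to be moved; origin at the centre of its underside
- glue_stick: green and cream glue stick, 27 mm in diameter, 94 mm tall, standing loose near the jars on the robot's side of them; not to be moved; origin at the centre of its underside

How it is judged:
By the outcome, as a careful person would: the job done as asked, in the order asked, and still so for the second after the job is handed in, with the robot touching nothing.
It also fails if it takes over 88 s, if anything falls off the work surface, if the arm or the gripper's body presses on something with over 40 N, if the wrist force passes 120 N, or if a joint passes its speed limit or range.

## Robot

A 7-joint arm with a two-finger parallel gripper is mounted at the origin on the work surface; the furniture and walls round the work are solid. World frame = base frame: x ahead of the robot, y to its left, z up, the work surface at z = 0. Lengths are in m, angles in rad, forces in N, time in s.
With the tool pointing down it reaches from about 0.35 to 0.9 m from the base axis. Payload 8.1 kg.
Tool frame: the origin (TCP) lies at the very end of the fingers, on their centre line; the grasp point (between the pads) lies 19 mm behind it (ctrl.tcp_to_grasp is the distance from the TCP to the grasp point, in m); z points along the fingers, y is the line along which they close (so a half turn about z gives the same grasp; the last joint's range is limited). The gripper opens to 85 mm and grips with 20 to 120 N. Pads are 22 mm wide; open, the fingers measure 114 mm over their backs; the gripper's body (76 mm by 85 mm) begins 54 mm behind the grasp point. The pads swing forward as they close: fully open they stand 13 mm farther back than shut.
Start: joints at [-1.277, 0.434, 0.025, 1.573, -0.012, 1.134, -0.075], TCP at [0.242, 0.576, 0.231] pointing down, gripper open.
Joint ranges: [-2.62, 2.62], [-0.44, 2.09], [-1.27, 1.32], [0.08, 2.57], [-1.32, 4.46], [0.12, 2], [-2.74, 2.74]. Speed limits (rad/s): [2.22, 2.22, 3.01, 3.01, 3.14, 3.14, 3.14].

## Interface

Orientations are given as a rotation vector (axis times angle).
In Python, from plant import ctrl gives the robot as it stands.
- The arm moves only by the shell command python3 -m pendant 'ROWS'. ROWS is a JSON object of lists of equal length, an entry for each row: "grip": the finger opening in mm, from 0 to 85.4; "offset": the shift along the tool's x, y, z in units of 25 mm (1.0 is 25 mm), a list of three; "turn": the turn, a rotation vector about the tool's x, y, z in units of 6 degrees (1.0 is 6 degrees), a list of three. A call has 1 to 8 rows; each row is the pose to reach, as a shift and turn from the pose commanded when the call began, along the tool's axes at that moment; what a row does not reach only later rows make up. A row lasts 1/10 s, in which the tool goes at most 50 mm and 8.59 degrees, less where a joint would pass 70% of its speed; a pose out of reach is approached as far as the arm can. A call with a gripper value outside its range is refused whole. The fingers move at their own pace and stop on an object; the grip force is fixed at half the most. Time passes only in rows, so rows that repeat a pose let the fingers close. It gives the time, the measured TCP pose, the force, the opening and the grip force at its end, in the units of the state.
- ctrl.state(): the state, without advancing time (a new reading comes with each control period).
- ctrl.get_image(name): name is "scene" or "top"; returns a dict with "frame" (400x640x3 uint8, red, green, blue), "K" (3x3 intrinsics, pixels), "R" (3x3) and "t" (3): a world point X has camera coordinates R X + t. Camera axes: x right, y down, z forward; pixel columns grow to the right and rows downward; lengths in m; the calibration is good to about 2 mm. A picture is of the moment at which its call begins. There is no depth.
- ctrl.job_done(): hands the job in; it is judged then, once.
The state is a dict: "time": time; "joint_positions": joint angles; "joint_vel": joint speeds; "joint_torque": joint torques, N m; "ee_pos": TCP position; "eef_rot": TCP orientation; "ft_force": force on the tool from outside, world axes, zero at the start; "wrist_torque": the same for the moment, N m; "gripper_width": finger opening in m; "grasp_force": force on a finger pad.
Only numpy, scipy, OpenCV 4.12 (cv2) and the standard library are available. Lean on these libraries where they do the work, as an engineer would, in place of code of your own. Each camera call takes 0.05 s, during which the arm holds its last target. There are 200 camera calls.

## Working session

There is one attempt and no reset: what is moved stays moved. The work goes in short steps, Python scripts to look and compute and a shell command to move; the robot and the scene stay as the last step left them, time stands still between calls to the robot, and variables do not carry over. Pictures are saved under pics/ and viewed, at most 14 in all, crops included, and the job is handed in when it is done.

```bash
ls; mkdir -p pics; python3 - <<'E'
from plant import ctrl
import cv2
for n in("scene","top"):
    d=ctrl.get_image(n); cv2.imwrite(f"pics/{n}0.png",d["frame"][:,:,::-1]); print(n,d["K"].tolist(),d["R"].round(4).tolist(),d["t"].round(4).tolist())
s=ctrl.state(); print(s["time"],s["ee_pos"],s["eef_rot"],s["gripper_width"])
E
```

```text
pics
scene [[488.29029349215494, 0.0, 322.5585964099365], [0.0, 488.29029349215494, 200.5769528345338], [0.0, 0.0, 1.0]] [[0.9997, -0.024, 0.0013], [-0.018, -0.7835, -0.6212], [0.0159, 0.621, -0.7837]] [-0.4932, 0.0437, 1.0705]
top [[415.4313338509057, 0.0, 320.45024251326885], [0.0, 415.4313338509057, 196.74820320053016], [0.0, 0.0, 1.0]] [[0.0283, -0.9996, 0.0084], [-0.9865, -0.0293, -0.161], [0.1612, -0.0038, -0.9869]] [-0.0074, 0.5107, 1.0932]
0.1 [0.24143282 0.57598439 0.23058059] [-6.19317003e-01 -3.07980270e+00  2.28876741e-03] 0.08559642433530971
```

View pics/scene0.png

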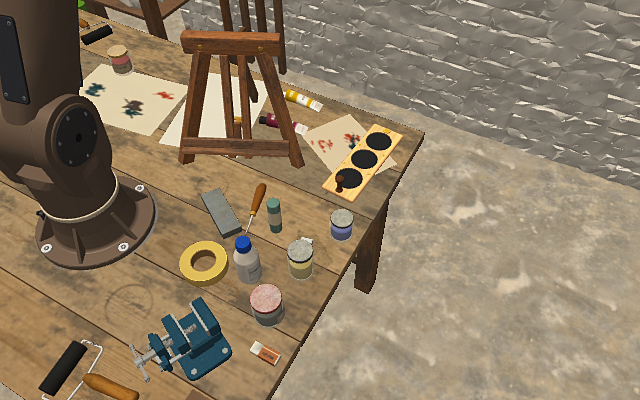

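View pics/top0.png

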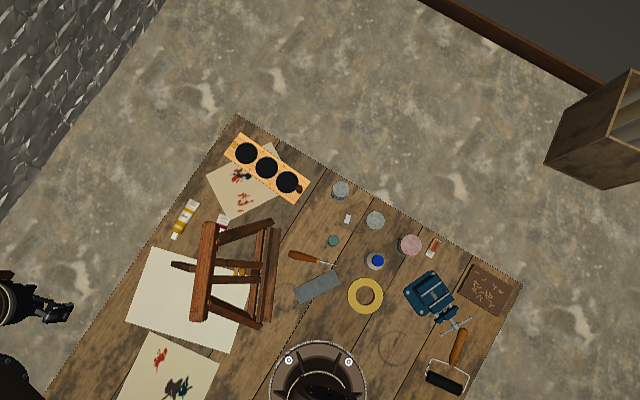

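The scene view shows the peg at about (340,182), next to the near disc (348,178). The jars are blue (342,225), yellow (300,258) and red (266,304), with the bottle at (246,260) and the glue stick at (274,215). The easel stands between the gripper and the work. The top view shows the discs at (246,153), (266,167) and (287,182), and the lids at (340,190), (375,220) and (410,244). I'll segment these next.

```bash
cat > h.py <<'E'
import numpy as np, cv2
from plant import ctrl
from scipy.spatial.transform import Rotation as Rot
def ray(d,uv,z):
    K,R,t=d["K"],np.array(d["R"]),np.array(d["t"])
    c=-R.T@t; r=R.T@np.linalg.inv(K)@np.array([uv[0],uv[1],1.]); return c+r*(z-c[2])/r[2]
def proj(d,X):
    p=d["K"]@(np.array(d["R"])@np.array(X)+np.array(d["t"])); return p[:2]/p[2]
def go(target,yaw=None):
    "print offset (25mm units) in tool frame to the target, turn about tool z"
    s=ctrl.state(); R=Rot.from_rotvec(s["eef_rot"]); 
    print("off",(R.inv().apply(np.array(target)-s["ee_pos"])/.025).round(2), "ee",s["ee_pos"].round(4),"yaxis",R.as_matrix()[:,1].round(3))
E
python3 - <<'E'
from h import *
for n,(x0,y0,x1,y1) in dict(top=(215,110,445,290),scene=(215,110,415,340)).items():
    d=ctrl.get_image(n); f=d["frame"]
    np.save(f"pics/{n}.npy",f)
    c=cv2.resize(f[y0:y1,x0:x1],None,fx=3.4 if n=="top" else 2.6,fy=3.4 if n=="top" else 2.6,interpolation=cv2.INTER_CUBIC)
    cv2.imwrite(f"pics/{n}1.png",c[:,:,::-1]); print(c.shape)
    m=(f.max(2)<60).astype(np.uint8)
    for q in cv2.findContours(m,cv2.RETR_EXTERNAL,cv2.CHAIN_APPROX_NONE)[0]:
        (u,v),ax,an=cv2.fitEllipse(q) if len(q)>20 else ((0,0),0,0)
        if x0<u<x1 and y0<v<y1: print(n,(round(u,1),round(v,1)),np.round(ax,1),ray(d,(u,v),.012).round(4))
E
```

```text
(612, 782, 3)
top (378.7, 233.6) [140.  241.5] [ 0.417  -0.1565  0.012 ]
top (414.2, 281.9) [ 2.7 29.9] [ 0.2886 -0.2541  0.012 ]
top (401.5, 262.0) [ 0.8 13.2] [ 0.3411 -0.2196  0.012 ]
top (402.9, 245.2) [11.3 17.3] [ 0.3871 -0.2234  0.012 ]
top (266.0, 275.9) [  3.1 105.7] [0.2934 0.1491 0.012 ]
top (236.4, 270.1) [ 54.8 117.7] [0.3066 0.2302 0.012 ]
top (310.9, 192.6) [ 0.8 28.5] [0.5266 0.0344 0.012 ]
top (244.4, 175.7) [ 4.3 13. ] [0.5692 0.2235 0.012 ]
top (287.8, 182.6) [19.8 25.8] [0.5531 0.1003 0.012 ]
top (323.8, 172.3) [ 0.8 12.9] [ 0.5858 -0.      0.012 ]
top (266.3, 167.3) [20.  21.5] [0.5954 0.1629 0.012 ]
top (245.9, 152.9) [20.  21.1] [0.6356 0.2233 0.012 ]
(598, 520, 3)
scene (360.0, 289.8) [0.  0.4] [ 0.5619 -0.1888  0.012 ]
scene (320.1, 311.3) [ 3.3 90.6] [ 0.4832 -0.2325  0.012 ]
scene (299.6, 250.4) [23.  25.8] [ 0.4437 -0.0955  0.012 ]
scene (229.0, 230.7) [11. 21.] [ 0.2931 -0.0425  0.012 ]
scene (341.5, 217.3) [20.1 23.5] [ 0.5342 -0.0124  0.012 ]
scene (275.6, 225.2) [10.9 14.2] [ 0.3918 -0.0302  0.012 ]
scene (348.5, 178.5) [20.  25.7] [0.5559 0.0988 0.012 ]
scene (378.1, 236.4) [ 30.5 139.9] [ 0.6091 -0.0644  0.012 ]
scene (363.8, 158.8) [17.7 25. ] [0.5962 0.1603 0.012 ]
scene (378.2, 141.0) [16.4 24.5] [0.6362 0.2197 0.012 ]
scene (249.5, 125.5) [0. 1.] [0.3143 0.2827 0.012 ]
scene (270.6, 121.6) [ 7.6 26.6] [0.3674 0.2958 0.012 ]
scene (276.7, 297.2) [ 31.4 492.5] [ 0.4    -0.2011  0.012 ]
```

View pics/top1.png

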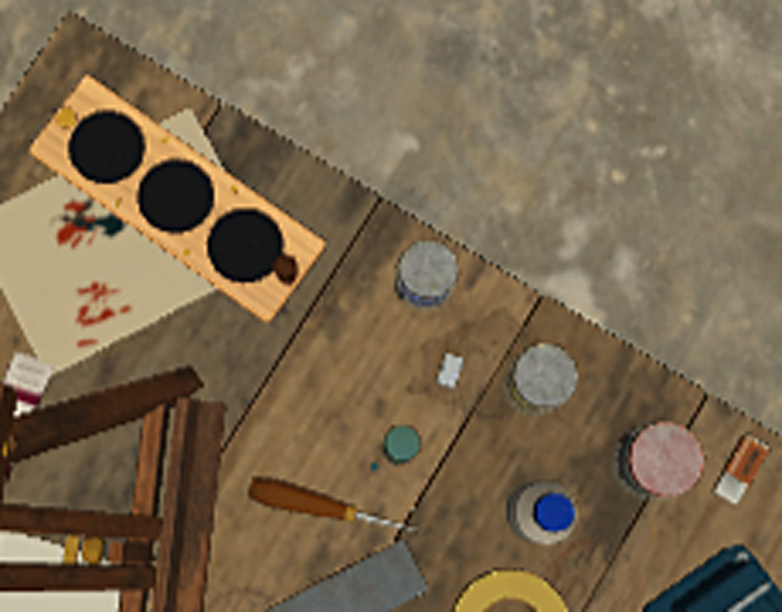

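View pics/scene1.png

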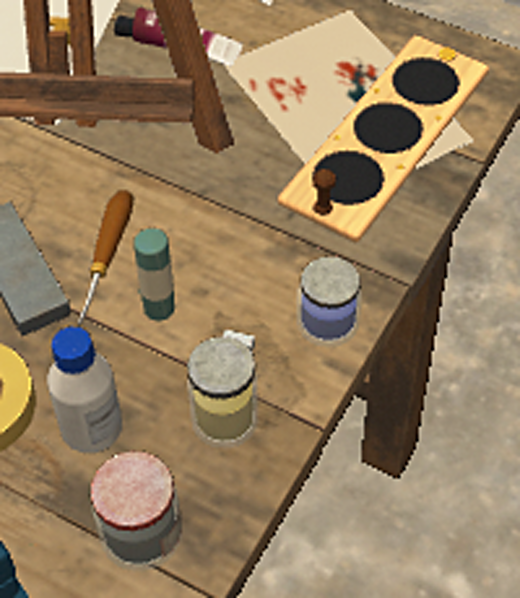

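The enlarged views give the lid centres, the cap tops, and the peg beside disc (287,182). I'll triangulate them.

```bash
python3 - <<'E'
from h import *
T=ctrl.get_image("top");S=ctrl.get_image("scene")
t=lambda p:np.array([p[0]/3.4+215,p[1]/3.4+110]); s=lambda p:np.array([p[0]/2.6+215,p[1]/2.6+110])
for n,a,b,z in [("short",(429,270),(330,282),.062),("tall",(545,376),(222,366),.084),("wide",(666,459),(133,491),.077),("bottle",(554,511),(71,337),.119),("glue",(402,443),(152,236),.094)]:
    print(n,ray(T,t(a),z).round(4),ray(S,s(b),z).round(4))
P=lambda d:d["K"]@np.c_[d["R"],d["t"]]
for a,b in [((209,222),(183,32)),((197,320),(183,32)),((274,220),(282,35)),((213,223),(282,35)),((197,322),(183,50)),((213,223),(280,52)),((274,220),(297,163)),((260,327),(187,160))]:
    X=cv2.triangulatePoints(P(T),P(S),np.array(a,float),np.array(b,float))[:,0];X=X[:3]/X[3];print(a,b,X.round(3),"reproj",np.round(proj(T,X)-a,1))
go([.5,-.1,.2])
E
```

```text
short [ 0.529  -0.0476  0.062 ] [ 0.5316 -0.0523  0.062 ]
tall [ 0.4451 -0.137   0.084 ] [ 0.4479 -0.1423  0.084 ]
wide [ 0.3848 -0.231   0.077 ] [ 0.3871 -0.2374  0.077 ]
bottle [ 0.3425 -0.1395  0.119 ] [ 0.3424 -0.138   0.119 ]
glue [ 0.3902 -0.0282  0.094 ] [ 0.3934 -0.0283  0.094 ]
(209, 222) (183, 32) [0.311 0.172 0.389] reproj [20.1 49.1]
(197, 320) (183, 32) [0.214 0.248 0.302] reproj [-0.2 -1.1]
(274, 220) (282, 35) [0.418 0.096 0.389] reproj [-0.7 -5.8]
(213, 223) (282, 35) [0.413 0.23  0.303] reproj [-0.4 -3. ]
(197, 322) (183, 50) [0.202 0.261 0.251] reproj [-0.1 -0.3]
(213, 223) (280, 52) [0.41  0.24  0.257] reproj [0.  0.3]
(274, 220) (297, 163) [0.44  0.131 0.033] reproj [0.2 1.5]
(260, 327) (187, 160) [0.169 0.16  0.017] reproj [-0.8 -3.4]
off [-19.99 -20.95   1.25] ee [0.2415 0.5763 0.2311] yaxis [ 0.387  0.922 -0.001]
```

```bash
python3 -m pendant '{"grip":[85,85,85,85,85,85,85,85],"offset":[[0,0,-2],[0,0,-4],[0,0,-6],[0,0,-7],[-1.4,-1.3,-7],[-2.8,-2.6,-7],[-4.2,-3.9,-7],[-5.6,-5.2,-7]],"turn":[[0,0,0],[0,0,0],[0,0,0],[0,0,0],[0,0,1.2],[0,0,2.4],[0,0,3.6],[0,0,4.8]]}'; python3 -c "
from h import *
go([.530,-.050,.3])"
```

```text
time: 1.1
ee_pos: [0.321, 0.4005, 0.4063]
eef_rot: [-1.373, -2.826, -0.0]
ft_force: [0.8, 0.1, 0.3]
gripper_width: 0.0852
grasp_force: 0.0
off [-19.34  -4.56   4.25] ee [0.321  0.4005 0.4063] yaxis [0.786 0.618 0.   ]
```

```bash
python3 -m pendant '{"grip":[85,85,85,85,85,85,85,85],"offset":[[-1.9,-0.4,0],[-3.8,-0.9,0],[-5.7,-1.3,0],[-7.6,-1.8,0],[-9.5,-2.2,0],[-11.4,-2.7,0],[-13.2,-3.1,0],[-15,-3.5,0]],"turn":[[0,0,1.3],[0,0,2.6],[0,0,3.9],[0,0,5.2],[0,0,6.5],[0,0,7.8],[0,0,9.1],[0,0,10.4]]}'; python3 -c "
from h import *
go([.530,-.050,.12])
print(ctrl.state()['joint_positions'])"
```

```text
time: 1.9
ee_pos: [0.4855, 0.0524, 0.4067]
eef_rot: [-2.639, -1.705, -0.002]
ft_force: [0.2, 1.0, -0.1]
gripper_width: 0.0851
grasp_force: 0.0
off [-3.01  3.3  11.46] ee [0.4855 0.0524 0.4067] yaxis [ 0.912 -0.411  0.   ]
[-0.73019796  0.09347651  0.58058902  1.62318977 -0.05227784  1.43948983
 -0.56827068]
```

```bash
python3 -m pendant '{"grip":[85,85,85,85,85,85,85,85],"offset":[[-1,1.1,0.5],[-2,2.2,1.5],[-3,3.3,3.4],[-3,3.3,5.3],[-3,3.3,7.2],[-3,3.3,9],[-3,3.3,10.5],[-3,3.3,10.5]],"turn":[[0,0,0.6],[0,0,1.2],[0,0,1.6],[0,0,1.6],[0,0,1.6],[0,0,1.6],[0,0,1.6],[0,0,1.6]]}'; python3 - <<'E'
from h import *
go([.530,-.050,.018])
for n in ("top","scene"):
    d=ctrl.get_image(n); u,v=proj(d,[.53,-.05,.1]).astype(int); print(n,u,v, proj(d,ctrl.state()["ee_pos"]))
    cv2.imwrite(f"pics/{n}2.png",cv2.resize(d["frame"][max(v-70,0):v+70,u-90:u+90],None,fx=4,fy=4,interpolation=cv2.INTER_CUBIC)[:,:,::-1])
E
```

```text
time: 2.7
ee_pos: [0.5268, -0.0473, 0.1397]
eef_rot: [-2.765, -1.484, 0.012]
ft_force: [-0.8, 0.4, 0.8]
gripper_width: 0.0851
grasp_force: 0.0
off [0.01 0.2  4.87] ee [ 0.5268 -0.0473  0.1397] yaxis [ 0.833 -0.553 -0.007]
top 342 186 [343.06721877 183.76246715]
scene 341 206 [342.53013871 191.1168379 ]
```

View pics/scene2.png

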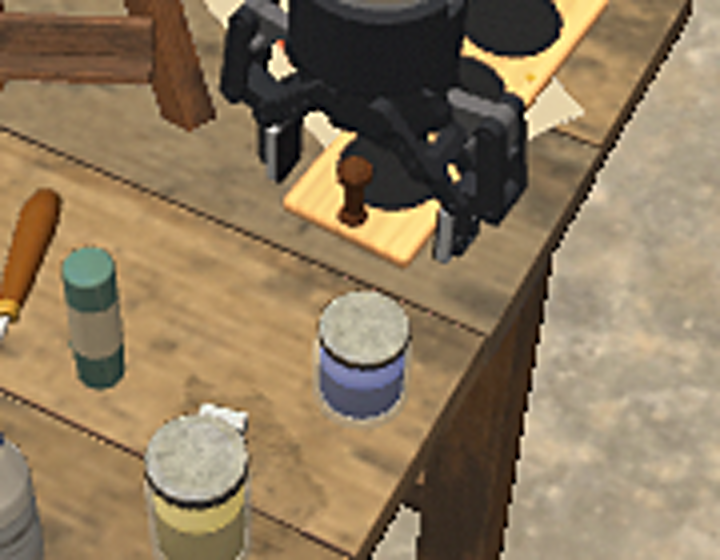

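The scene view shows the fingers straddling the blue jar's line: the jar is at crop column 363 and the finger midpoint at about 365. I'm going down and closing.

```bash
python3 -m pendant '{"grip":[85,85,85,85,85,85,85,85],"offset":[[0,0.1,1.5],[0,0.1,3],[0,0.1,4],[0,0.1,4.8],[0,0.1,4.8],[0,0.1,4.8],[0,0.1,4.8],[0,0.1,4.8]],"turn":[[0,0,0],[0,0,0],[0,0,0],[0,0,0],[0,0,0],[0,0,0],[0,0,0],[0,0,0]]}' && python3 -m pendant '{"grip":[60,50,45,45,45,45,45,45],"offset":[[0,0,0],[0,0,0],[0,0,0],[0,0,0],[0,0,0],[0,0,0],[0,0,0],[0,0,0]],"turn":[[0,0,0],[0,0,0],[0,0,0],[0,0,0],[0,0,0],[0,0,0],[0,0,0],[0,0,0]]}'
```

```text
time: 3.6
ee_pos: [0.5335, -0.0489, 0.0255]
eef_rot: [2.767, 1.486, 0.004]
ft_force: [0.0, 0.4, -0.6]
gripper_width: 0.085
grasp_force: 0.0
time: 4.4
ee_pos: [0.5322, -0.0488, 0.0245]
eef_rot: [-2.767, -1.485, -0.001]
ft_force: [-3.8, 1.3, 12.4]
gripper_width: 0.0489
grasp_force: 60.4
```

```bash
python3 -m pendant '{"grip":[45,45,45,45,45,45],"offset":[[0,0,-0.5],[0,0,-1.5],[0,0,-3],[0,0,-4],[0,0,-5],[0,0,-5]],"turn":[[0,0,0],[0,0,0],[0,0,0],[0,0,0],[0,0,0],[0,0,0]]}'; python3 - <<'E'
from h import *
s=ctrl.state(); p=s["ee_pos"]
go([.5955,.161,.2]); go([.636,.2215,.2])
for n in ("scene","top"):
    d=ctrl.get_image(n); u,v=proj(d,p).astype(int); print(n,u,v)
    cv2.imwrite(f"pics/{n}3.png",cv2.resize(d["frame"][max(v-50,0):v+70,u-70:u+70],None,fx=5,fy=5,interpolation=cv2.INTER_CUBIC)[:,:,::-1])
E
```

```text
time: 5.0
ee_pos: [0.534, -0.0495, 0.1522]
eef_rot: [2.766, 1.484, 0.008]
ft_force: [-0.1, 0.6, -2.3]
gripper_width: 0.0493
grasp_force: 63.4
off [ 8.38 -2.6  -1.9 ] ee [ 0.534  -0.0495  0.1522] yaxis [ 0.833 -0.553  0.004]
off [11.29 -2.58 -1.89] ee [ 0.534  -0.0495  0.1522] yaxis [ 0.833 -0.553  0.004]
scene 344 189
top 344 180
```

View pics/scene3.png

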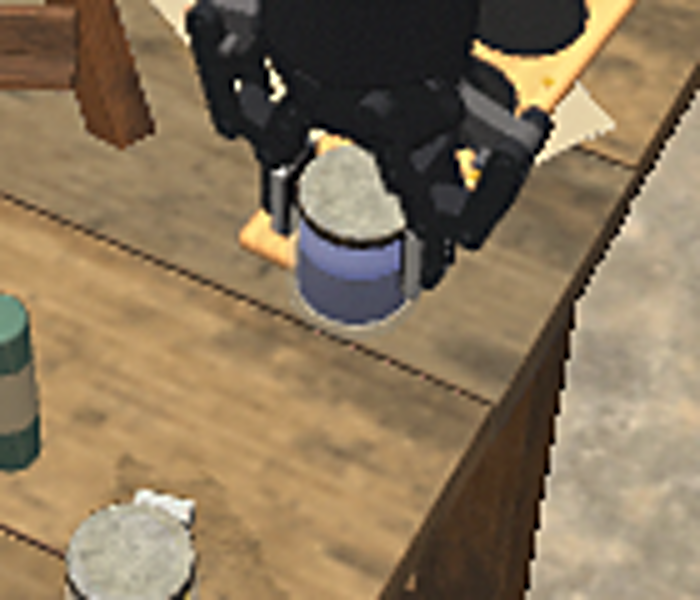

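The jar is held upright, with its lower rim's front at crop (355,322). I'm checking how well it is centred in the fingers.

```bash
python3 - <<'E'
from h import *
d=ctrl.get_image("scene"); 
print(ray(d,(345,203.4),.1277),ray(d,(345.4,178),.1897))
go([.636,.2215,.0375])
E
```

```text
[ 0.53479028 -0.06475618  0.1277    ] [ 0.53377583 -0.05403808  0.1897    ]
off [11.32 -2.49  4.43] ee [ 0.5317 -0.0488  0.1484] yaxis [ 0.834 -0.552 -0.001]
```

```bash
python3 -m pendant '{"grip":[45,45,45,45,45,45,45,45],"offset":[[1.5,-0.3,0],[3.3,-0.7,0],[5.1,-1.1,0],[6.9,-1.5,0],[8.7,-1.9,0],[10.4,-2.3,0],[11.3,-2.5,0],[11.3,-2.5,0]],"turn":[[0,0,0],[0,0,0],[0,0,0],[0,0,0],[0,0,0],[0,0,0],[0,0,0],[0,0,0]]}';python3 -m pendant '{"grip":[45,45,45,45,45,45],"offset":[[0,0,1],[0,0,2],[0,0,3],[0,0,3.5],[0,0,3.5],[0,0,3.5]],"turn":[[0,0,0],[0,0,0],[0,0,0],[0,0,0],[0,0,0],[0,0,0]]}'; python3 - <<'E'
from h import *
ctrl.get_image("top");ctrl.get_image("top")
go([.636,.2215,.0375]); print(ctrl.state()["ft_force"])
E
```

```text
time: 5.95
ee_pos: [0.6354, 0.2261, 0.1461]
eef_rot: [-2.762, -1.494, 0.003]
ft_force: [0.9, 0.7, -2.0]
gripper_width: 0.0492
grasp_force: 63.4
time: 6.55
ee_pos: [0.6365, 0.2204, 0.0616]
eef_rot: [2.768, 1.485, -0.0]
ft_force: [0.3, -0.5, -2.3]
gripper_width: 0.0492
grasp_force: 63.3
off [-0.01 -0.05  1.  ] ee [0.6371 0.2209 0.0626] yaxis [ 0.833 -0.553  0.001]
[ 0.1939204  -0.63461891 -2.23979142]
```

```bash
python3 -m pendant '{"grip":[45,45,45,45,45,45],"offset":[[0,0,0.4],[0,0,0.7],[0,0,0.9],[0,0,1.0],[0,0,1.0],[0,0,1.0]],"turn":[[0,0,0],[0,0,0],[0,0,0],[0,0,0],[0,0,0],[0,0,0]]}'; python3 - <<'E'
from h import *
go([.636,.2215,.0375]); p=ctrl.state()["ee_pos"]
d=ctrl.get_image("scene"); u,v=proj(d,p).astype(int); print(u,v)
cv2.imwrite(f"pics/scene4.png",cv2.resize(d["frame"][max(v-50,0):v+50,u-60:u+60],None,fx=5,fy=5,interpolation=cv2.INTER_CUBIC)[:,:,::-1])
E
```

```text
time: 7.25
ee_pos: [0.6358, 0.2211, 0.0367]
eef_rot: [-2.767, -1.486, 0.001]
ft_force: [-4.2, 0.1, 4.8]
gripper_width: 0.0489
grasp_force: 64.2
off [ 0.02 -0.   -0.03] ee [0.6358 0.2211 0.0367] yaxis [ 0.834 -0.552 -0.001]
378 133
```

View pics/scene4.png

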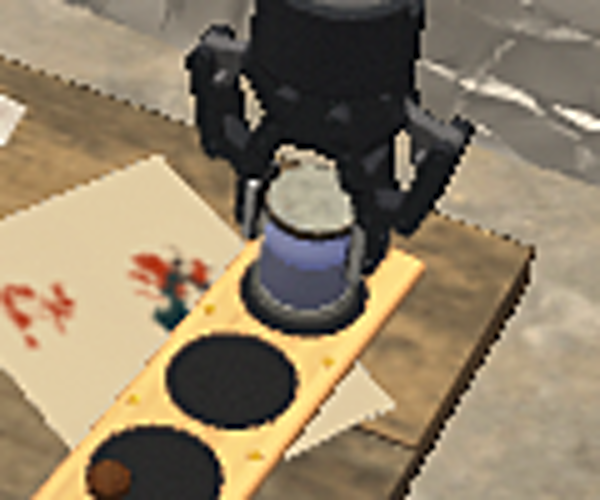

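The blue jar stands centred on the far disc. I'm releasing, rising, and going to the red jar.

```bash
python3 -m pendant '{"grip":[60,75,80,80,80,80,80,80],"offset":[[0,0,0],[0,0,0],[0,0,0],[0,0,-0.5],[0,0,-2],[0,0,-4],[0,0,-5.5],[0,0,-6.5]],"turn":[[0,0,0],[0,0,0],[0,0,0],[0,0,0],[0,0,0],[0,0,0],[0,0,0],[0,0,0]]}'; python3 - <<'E'
from h import *
go([.386,-.233,.2])
E
```

```text
time: 8.1
ee_pos: [0.6375, 0.2208, 0.2033]
eef_rot: [2.768, 1.485, 0.007]
ft_force: [1.4, 0.1, -0.5]
gripper_width: 0.0799
grasp_force: 0.0
off [-20.69   1.66   0.06] ee [0.6375 0.2208 0.2033] yaxis [ 0.833 -0.553  0.003]
```

```bash
python3 -m pendant '{"grip":[85,85,85,85,85,85,85,85],"offset":[[-1.5,0.1,0],[-3.3,0.3,0],[-5.2,0.4,0],[-7.1,0.6,0],[-9,0.7,0],[-10.9,0.9,0],[-12.8,1,0],[-14.7,1.2,0]],"turn":[[0,0,0],[0,0,0],[0,0,0],[0,0,0],[0,0,0],[0,0,0],[0,0,0],[0,0,0]]}'; python3 -m pendant '{"grip":[85,85,85,85,85,85],"offset":[[-1.8,0.1,0],[-3.6,0.3,0],[-5,0.4,0],[-6,0.5,1],[-6,0.5,2],[-6,0.5,2]],"turn":[[0,0,0],[0,0,0],[0,0,0],[0,0,0],[0,0,0],[0,0,0]]}';  python3 - <<'E'
from h import *
p=ctrl.state()["ee_pos"]
d=ctrl.get_image("scene"); u,v=proj(d,p).astype(int); print(u,v)
cv2.imwrite(f"pics/scene5.png",cv2.resize(d["frame"][110:340,u-60:u+150],None,fx=2.6,fy=2.6,interpolation=cv2.INTER_CUBIC)[:,:,::-1])
go([.386,-.233,.029])
E
```

```text
time: 8.9
ee_pos: [0.457, -0.1035, 0.1997]
eef_rot: [-2.768, -1.486, -0.002]
ft_force: [1.4, -0.3, -0.3]
gripper_width: 0.0849
grasp_force: 0.0
time: 9.5
ee_pos: [0.3839, -0.2339, 0.1476]
eef_rot: [-2.767, -1.481, 0.003]
ft_force: [0.2, 0.9, -0.9]
gripper_width: 0.0853
grasp_force: 0.0
260 277
off [0.05 0.03 4.79] ee [ 0.3849 -0.2338  0.1488] yaxis [ 0.833 -0.554 -0.002]
```

View pics/scene5.png

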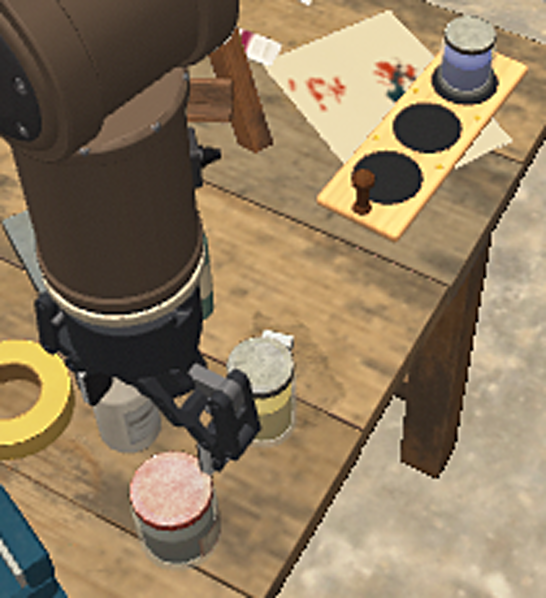

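The blue jar is centred on the far disc, and the fingers are over the red jar (lid at crop (172,490)). Next I go down and grip.

```bash
python3 -m pendant '{"grip":[85,85,85,85,85,85],"offset":[[0,0,1],[0,0,2],[0,0,3],[0,0,4],[0,0,4.7],[0,0,4.7]],"turn":[[0,0,0],[0,0,0],[0,0,0],[0,0,0],[0,0,0],[0,0,0]]}' && python3 -m pendant '{"grip":[70,60,52,52,52,52,52,52],"offset":[[0,0,0],[0,0,0],[0,0,0],[0,0,0],[0,0,0],[0,0,0],[0,0,0],[0,0,0]],"turn":[[0,0,0],[0,0,0],[0,0,0],[0,0,0],[0,0,0],[0,0,0],[0,0,0],[0,0,0]]}'; python3 -m pendant '{"grip":[52,52,52,52,52,52,52,52],"offset":[[0,0,-0.5],[0,0,-1.5],[0,0,-3],[0,0,-4.5],[0,0,-6],[0,0,-7],[0,0,-7],[0,0,-7]],"turn":[[0,0,0],[0,0,0],[0,0,0],[0,0,0],[0,0,0],[0,0,0],[0,0,0],[0,0,0]]}';python3 - <<'E'
from h import *
p=ctrl.state()["ee_pos"]
d=ctrl.get_image("scene"); u,v=proj(d,p).astype(int); print(u,v)
cv2.imwrite(f"pics/scene6.png",cv2.resize(d["frame"][v-60:v+80,u-60:u+100],None,fx=4,fy=4,interpolation=cv2.INTER_CUBIC)[:,:,::-1])
go([.5955,.161,.2])
E
```

```text
time: 10.15
ee_pos: [0.3862, -0.233, 0.031]
eef_rot: [-2.766, -1.487, 0.001]
ft_force: [-0.7, -0.7, 0.1]
gripper_width: 0.0848
grasp_force: 0.0
time: 10.95
ee_pos: [0.3868, -0.2338, 0.0331]
eef_rot: [2.767, 1.486, 0.004]
ft_force: [-3.7, 3.4, 17.7]
gripper_width: 0.0547
grasp_force: 59.6
time: 11.75
ee_pos: [0.3858, -0.2336, 0.2069]
eef_rot: [2.767, 1.487, 0.003]
ft_force: [0.2, 0.1, -1.4]
gripper_width: 0.0545
grasp_force: 64.5
258 258
off [17.79 -1.7   0.25] ee [ 0.3853 -0.2334  0.2061] yaxis [ 0.834 -0.552 -0.   ]
```

View pics/scene6.png

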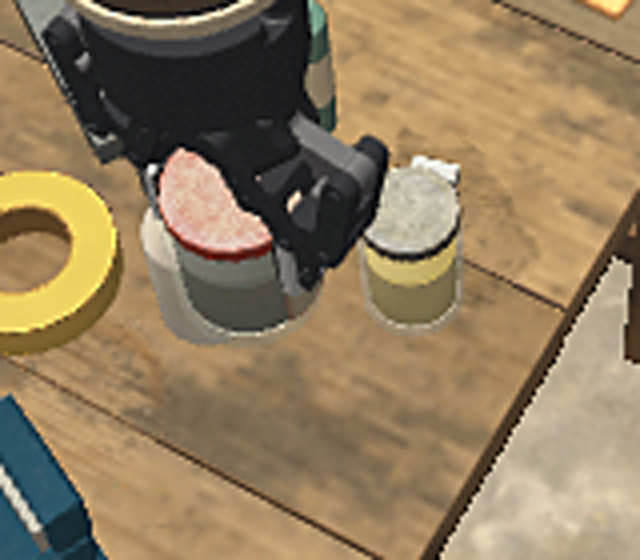

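The red jar is held, but it may lean slightly: lid left edge at crop (158,205), base left (178,290), right (322,280), bottom (250,335). I'll compare that with the projection of an upright jar.

```bash
python3 - <<'E'
from h import *
d=ctrl.get_image("scene"); p=ctrl.state()["ee_pos"]; f=d["frame"].copy()
a=np.linspace(0,2*np.pi,60)
for dz in (0,.077):
    pts=np.array([proj(d,[p[0]+.03*np.cos(t),p[1]+.03*np.sin(t),p[2]-.0325+dz]) for t in a])
    q=(pts-[198,198])*4; print(dz,"left",q[q[:,0].argmin()].round(),"right",q[q[:,0].argmax()].round(),"low",q[q[:,1].argmax()].round())
red=(f[:,:,0].astype(int)-f[:,:,2]>20)&(f[:,:,1].astype(int)<f[:,:,0]*.8); ys,xs=np.nonzero(red[220:270,225:275]); print("red x",(xs.min()+27)*4,(xs.max()+27)*4)
E
```

```text
0 left [173. 290.] right [320. 284.] low [241. 351.]
0.077 left [146. 186.] right [306. 179.] low [219. 249.]
red x 108 268
```

It agrees with an upright jar, so I'm carrying it to the middle disc.

```bash
python3 -m pendant '{"grip":[52,52,52,52,52,52,52,52],"offset":[[1.2,-0.1,0],[2.8,-0.3,0],[4.6,-0.4,0],[6.4,-0.6,0],[8.2,-0.8,0],[10,-1,0],[11.8,-1.1,0],[13.5,-1.3,0]],"turn":[[0,0,0],[0,0,0],[0,0,0],[0,0,0],[0,0,0],[0,0,0],[0,0,0],[0,0,0]]}'; python3 -m pendant '{"grip":[52,52,52,52,52,52,52,52],"offset":[[1.7,-0.2,0],[3.3,-0.3,0],[4.3,-0.4,0],[4.3,-0.4,1],[4.3,-0.4,2.5],[4.3,-0.4,4],[4.3,-0.4,5],[4.3,-0.4,5]],"turn":[[0,0,0],[0,0,0],[0,0,0],[0,0,0],[0,0,0],[0,0,0],[0,0,0],[0,0,0]]}'; python3 - <<'E'
from h import *
ctrl.get_image("top");ctrl.get_image("top")
go([.5955,.161,.045]);
E
```

```text
time: 12.65
ee_pos: [0.5451, 0.067, 0.2048]
eef_rot: [-2.768, -1.486, 0.004]
ft_force: [1.7, -0.9, -0.8]
gripper_width: 0.0547
grasp_force: 64.5
time: 13.45
ee_pos: [0.5925, 0.1594, 0.0763]
eef_rot: [-2.767, -1.485, 0.015]
ft_force: [-0.2, 0.1, -0.2]
gripper_width: 0.0546
grasp_force: 64.4
off [ 0.03 -0.03  1.43] ee [0.5958 0.1599 0.0807] yaxis [ 0.833 -0.553 -0.001]
```

```bash
python3 -m pendant '{"grip":[52,52,52,52,52,52],"offset":[[0,0,0.5],[0,0,0.9],[0,0,1.2],[0,0,1.4],[0,0,1.4],[0,0,1.4]],"turn":[[0,0,0],[0,0,0],[0,0,0],[0,0,0],[0,0,0],[0,0,0]]}'; python3 - <<'E'
from h import *
go([.5955,.161,.045]); p=ctrl.state()["ee_pos"]
d=ctrl.get_image("scene"); u,v=proj(d,p).astype(int); print(u,v)
cv2.imwrite(f"pics/scene7.png",cv2.resize(d["frame"][max(v-50,0):v+50,u-60:u+60],None,fx=5,fy=5,interpolation=cv2.INTER_CUBIC)[:,:,::-1])
E
```

```text
time: 14.15
ee_pos: [0.5963, 0.1605, 0.0464]
eef_rot: [2.768, 1.486, 0.0]
ft_force: [-0.8, 0.5, -0.8]
gripper_width: 0.0543
grasp_force: 64.5
off [ 0.   -0.04  0.06] ee [0.5963 0.1605 0.0464] yaxis [ 0.834 -0.553  0.   ]
364 148
```

View pics/scene7.png

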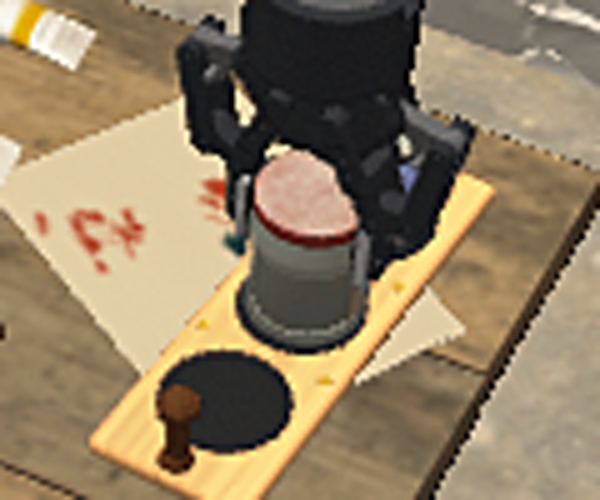

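The red jar is over the middle disc and centred. I'm setting it down, releasing and heading for the yellow jar.

```bash
python3 -m pendant '{"grip":[52,52,52,52],"offset":[[0,0,0.06],[0,0,0.1],[0,0,0.1],[0,0,0.1]],"turn":[[0,0,0],[0,0,0],[0,0,0],[0,0,0]]}'; python3 -m pendant '{"grip":[60,70,78,78,78,78,78,78],"offset":[[0,0,0],[0,0,0],[0,0,0],[0,0,-0.5],[0,0,-2],[0,0,-4],[0,0,-5.5],[0,0,-6.2]],"turn":[[0,0,0],[0,0,0],[0,0,0],[0,0,0],[0,0,0],[0,0,0],[0,0,0],[0,0,0]]}'; python3 - <<'E'
from h import *
go([.446,-.139,.2])
E
```

```text
time: 14.6
ee_pos: [0.5967, 0.1609, 0.0453]
eef_rot: [-2.767, -1.486, -0.003]
ft_force: [-4.1, 0.7, 13.0]
gripper_width: 0.0543
grasp_force: 66.2
time: 15.4
ee_pos: [0.5979, 0.1602, 0.2037]
eef_rot: [2.768, 1.485, 0.009]
ft_force: [0.8, 0.9, 0.6]
gripper_width: 0.0781
grasp_force: 0.0
off [-13.33   1.56   0.09] ee [0.5979 0.1602 0.2037] yaxis [ 0.833 -0.553  0.003]
```

```bash
python3 -m pendant '{"grip":[85,85,85,85,85,85,85,85],"offset":[[-1.5,0.2,0],[-3.3,0.4,0],[-5.2,0.6,0],[-7.1,0.8,0],[-9,1,0],[-10.9,1.2,0],[-12.5,1.4,0],[-13.3,1.5,0]],"turn":[[0,0,0],[0,0,0],[0,0,0],[0,0,0],[0,0,0],[0,0,0],[0,0,0],[0,0,0]]}'; python3 -m pendant '{"grip":[85,85,85],"offset":[[0,0,1],[0,0,2],[0,0,2]],"turn":[[0,0,0],[0,0,0],[0,0,0]]}';  python3 - <<'E'
from h import *
p=ctrl.state()["ee_pos"]
d=ctrl.get_image("scene"); u,v=proj(d,p).astype(int); print(u,v)
cv2.imwrite(f"pics/scene8.png",cv2.resize(d["frame"][110:310,215:425],None,fx=2.8,fy=2.8,interpolation=cv2.INTER_CUBIC)[:,:,::-1])
go([.446,-.139,.033])
E
```

```text
time: 16.2
ee_pos: [0.4416, -0.1408, 0.1998]
eef_rot: [2.771, 1.479, 0.001]
ft_force: [0.1, -0.2, 1.3]
gripper_width: 0.0851
grasp_force: 0.0
time: 16.5
ee_pos: [0.442, -0.1372, 0.1474]
eef_rot: [-2.767, -1.484, 0.005]
ft_force: [-1.6, 1.1, 0.2]
gripper_width: 0.0855
grasp_force: 0.0
295 229
off [0.03 0.15 4.63] ee [ 0.4427 -0.1374  0.1487] yaxis [ 0.833 -0.553 -0.002]
```

View pics/scene8.png

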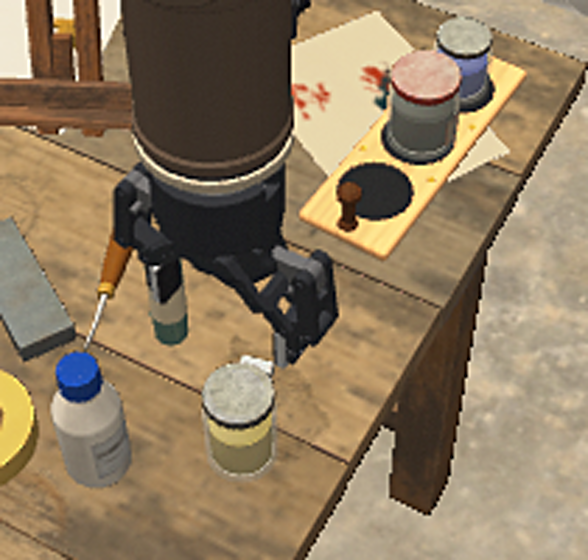

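Two jars are in place and the gripper is above the yellow jar (lid at crop (239,393)). I'm going down, gripping and lifting.

```bash
python3 -m pendant '{"grip":[85,85,85,85,85,85],"offset":[[0,0.1,1],[0,0.15,2],[0,0.15,3],[0,0.15,4],[0,0.15,4.6],[0,0.15,4.6]],"turn":[[0,0,0],[0,0,0],[0,0,0],[0,0,0],[0,0,0],[0,0,0]]}' && python3 -m pendant '{"grip":[70,60,45,45,45,45,45,45],"offset":[[0,0,0],[0,0,0],[0,0,0],[0,0,0],[0,0,0],[0,0,0],[0,0,0],[0,0,0]],"turn":[[0,0,0],[0,0,0],[0,0,0],[0,0,0],[0,0,0],[0,0,0],[0,0,0],[0,0,0]]}'; python3 -m pendant '{"grip":[45,45,45,45,45,45,45,45],"offset":[[0,0,-0.5],[0,0,-1.5],[0,0,-3],[0,0,-4.5],[0,0,-6],[0,0,-7],[0,0,-7],[0,0,-7]],"turn":[[0,0,0],[0,0,0],[0,0,0],[0,0,0],[0,0,0],[0,0,0],[0,0,0],[0,0,0]]}';python3 - <<'E'
from h import *
go([.5545,.0995,.2])
E
```

```text
time: 17.15
ee_pos: [0.4469, -0.1392, 0.0337]
eef_rot: [-2.767, -1.486, 0.001]
ft_force: [-1.1, 0.3, 1.1]
gripper_width: 0.0852
grasp_force: 0.0
time: 17.95
ee_pos: [0.4477, -0.1393, 0.0354]
eef_rot: [2.767, 1.486, 0.004]
ft_force: [-3.1, 2.4, 16.6]
gripper_width: 0.0472
grasp_force: 59.1
time: 18.75
ee_pos: [0.4468, -0.1392, 0.2093]
eef_rot: [2.768, 1.486, 0.002]
ft_force: [-0.4, 0.2, -2.0]
gripper_width: 0.0472
grasp_force: 62.8
off [10.34 -1.68  0.39] ee [ 0.4468 -0.1392  0.2093] yaxis [ 0.834 -0.552  0.001]
```

```bash
python3 -m pendant '{"grip":[45,45,45,45,45,45,45,45],"offset":[[1.2,-0.2,0],[2.8,-0.5,0],[4.6,-0.8,0],[6.4,-1.1,0],[8.2,-1.4,0],[9.6,-1.6,0],[10.3,-1.7,0],[10.3,-1.7,0]],"turn":[[0,0,0],[0,0,0],[0,0,0],[0,0,0],[0,0,0],[0,0,0],[0,0,0],[0,0,0]]}'; python3 -m pendant '{"grip":[45,45,45,45,45,45],"offset":[[0,0,1],[0,0,2.5],[0,0,4],[0,0,5],[0,0,5],[0,0,5]],"turn":[[0,0,0],[0,0,0],[0,0,0],[0,0,0],[0,0,0],[0,0,0]]}'; python3 - <<'E'
from h import *
ctrl.get_image("top");ctrl.get_image("top")
go([.5545,.0995,.0475])
E
```

```text
time: 19.55
ee_pos: [0.5535, 0.1012, 0.2071]
eef_rot: [-2.765, -1.491, 0.004]
ft_force: [-0.6, -0.4, -0.7]
gripper_width: 0.0471
grasp_force: 62.7
time: 20.15
ee_pos: [0.5533, 0.097, 0.084]
eef_rot: [2.769, 1.483, -0.002]
ft_force: [0.0, -0.1, -0.9]
gripper_width: 0.0472
grasp_force: 62.7
off [ 0.05 -0.04  1.51] ee [0.5544 0.0979 0.0853] yaxis [ 0.833 -0.553  0.001]
```

```bash
python3 -m pendant '{"grip":[45,45,45,45,45,45],"offset":[[0,0,0.5],[0.05,0,0.9],[0.05,0,1.2],[0.05,0,1.45],[0.05,0,1.45],[0.05,0,1.45]],"turn":[[0,0,0],[0,0,0],[0,0,0],[0,0,0],[0,0,0],[0,0,0]]}'; python3 - <<'E'
from h import *
go([.5545,.0995,.0475]); p=ctrl.state()["ee_pos"]
d=ctrl.get_image("scene"); u,v=proj(d,p).astype(int); print(u,v)
cv2.imwrite(f"pics/scene9.png",cv2.resize(d["frame"][max(v-60,0):v+50,u-60:u+60],None,fx=5,fy=5,interpolation=cv2.INTER_CUBIC)[:,:,::-1])
E
```

```text
time: 20.85
ee_pos: [0.5544, 0.1, 0.0476]
eef_rot: [-2.767, -1.486, -0.0]
ft_force: [-1.8, 1.1, 5.0]
gripper_width: 0.0473
grasp_force: 63.1
off [-0.01  0.01  0.  ] ee [0.5544 0.1    0.0476] yaxis [ 0.834 -0.552 -0.   ]
348 167
```

View pics/scene9.png

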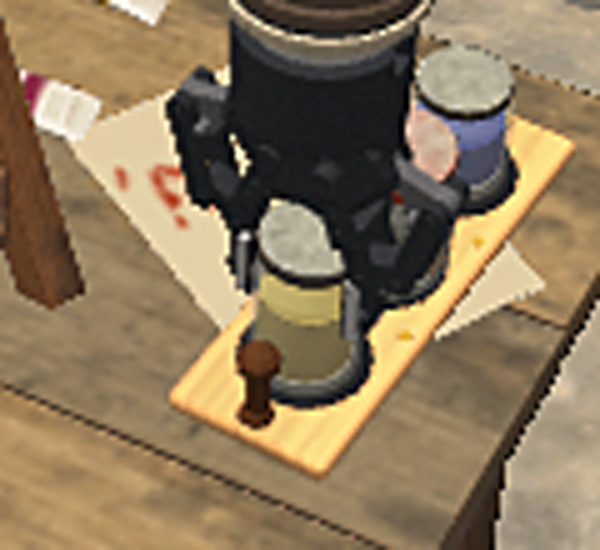

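The yellow jar is touching and centred on the disc by the peg. I'm releasing and backing up.

```bash
python3 -m pendant '{"grip":[55,68,78,78,78,78,78,78],"offset":[[0,0,0],[0,0,0],[0,0,0],[0,0,-0.5],[0,0,-2],[0,0,-4],[0,0,-6],[0,0,-7]],"turn":[[0,0,0],[0,0,0],[0,0,0],[0,0,0],[0,0,0],[0,0,0],[0,0,0],[0,0,0]]}'; python3 -m pendant '{"grip":[78,78,78,78,78,78,78,78],"offset":[[-1.5,0,0],[-3.3,0,0],[-5,0,0],[-6.8,0,0],[-8.4,0,0],[-9.2,0,0],[-9.2,0,0],[-9.2,0,0]],"turn":[[0,0,0],[0,0,0],[0,0,0],[0,0,0],[0,0,0],[0,0,0],[0,0,0],[0,0,0]]}'; python3 - <<'E'
from h import *
d=ctrl.get_image("scene")
a=cv2.resize(d["frame"][115:290,210:420],None,fx=3.4,fy=3.4,interpolation=cv2.INTER_CUBIC)
cv2.imwrite("pics/s10.png",a[:,:,::-1])
d=ctrl.get_image("top")
cv2.imwrite("pics/t10.png",cv2.resize(d["frame"][120:280,215:415],None,fx=3.5,fy=3.5,interpolation=cv2.INTER_CUBIC)[:,:,::-1])
E
```

```text
time: 21.7
ee_pos: [0.5559, 0.0992, 0.2277]
eef_rot: [2.768, 1.484, 0.008]
ft_force: [-0.1, 0.7, -0.4]
gripper_width: 0.0781
grasp_force: 0.0
time: 22.5
ee_pos: [0.4278, -0.0915, 0.2231]
eef_rot: [-2.768, -1.486, -0.002]
ft_force: [-0.0, 0.3, -0.0]
gripper_width: 0.0779
grasp_force: 0.0
```

View pics/s10.png

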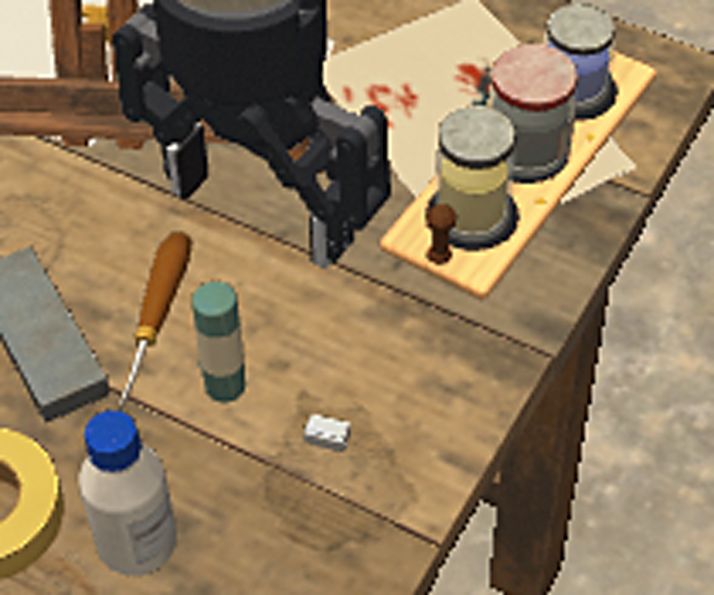

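View pics/t10.png

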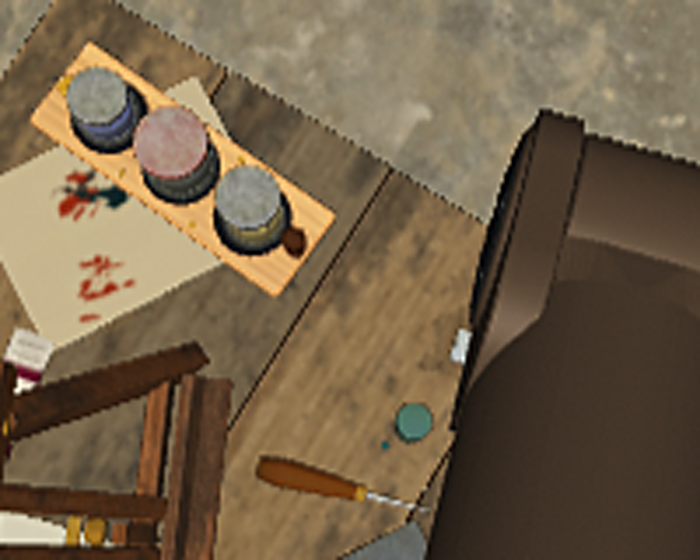

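All three jars stand upright in order, and the bottle and glue stick are untouched. I'll do one numeric check of the lids in the top view against the discs, then hand in.

```bash
python3 - <<'E'
from h import *
d=ctrl.get_image("top"); e=[]
for p,z,c in [((98,95),.074,(.6356,.2233)),((172,140),.089,(.5954,.1629)),((251,195),.096,(.5535,.1003))]:
    X=ray(d,(p[0]/3.5+215,p[1]/3.5+120),z)[:2]; e.append(np.linalg.norm(X-c)); print((X-c).round(4))
if max(e)<.008: print(ctrl.job_done())
E
```

```text
[-0.0008 -0.0028]
[ 0.0017 -0.0033]
[ 0.0014 -0.0028]
the job is handed in; nothing more can be done
None
```

The job is handed in: all three jars stand upright in height order, tallest by the peg, each about 3–4 mm from its disc's centre by my top-view measurement, and I did not move the bottle or glue stick (about 22.5 s of the 88 s used).

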